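# Slide the cover home on the gauge block holder

### The job

Close the red gauge block holder: bring its loose aluminium cover (the plate with the black grip) to the holder's open end, slide it in under the two overhanging lips until it is fully home against the end stop, and let go. Leave the plug gauge rack, the iron block and the caliper where they are.

Things in the scene. Friction and masses are not known exactly. Their poses are not given: they have to be found in the camera images.
- holder: Red tray with steel gauge blocks (below 31 mm), fixed to the bench. Origin: on the bench under the covered tray's centre; +x: the way the cover slides in, z up. Two ledges (tops z = 34 mm, x -110 to 65) carry the cover's long edges. Side walls, inner faces y = +-48 mm; on them, x -65 to 65, lips overhang inwards to y = +-37, underside z = 45, top z = 53 mm: a groove 96 mm wide, 11 high.
- holder_mouth (a point): Where the covered groove begins: midway between the lips' front ends at ledge height; x = -65, y = 0, z = 34 mm in the holder's frame, same axes. Before it (holder x -110 to -65 mm) a porch without lips, open above and at its outer end: the ledges go on at the same height between 45 mm high walls that flare from 48 to 56 mm half-width outwards as a lead-in.
- holder_home (a point): Where the cover's origin is when fully home: x = 0, y = 0, z = 34 mm in the holder's frame, same axes. The cover's end then meets the stop wall, whose inner face is at holder x = 65 mm (8 mm thick, top at z = 53 mm).
- cover: Loose silver aluminium cover, about 0.2 kg, at first lying flat on the bench: plate 130 (x) by 90 (y) by 6 mm thick with an upright black grip in its middle, 16 mm thick (x), 50 mm long (y), from 6 to 46 mm above the underside. Origin: centre of the underside. It slides along its own x; both ends are alike, so either may go first.
- cover_grip (a point): A point in the black grip's centre, 34 mm above the cover's underside (12 mm below the grip's top); axes as the cover's.
- plug_rack: Bystander: stepped wooden rack of upright steel plug gauges, 70 by 200 mm, 98 mm high overall. Origin: centre of its underside.
- iron_block: Bystander: dark cast-iron toolmaker's block, 75 by 75 by 75 mm, grooved on top. Origin: centre of its underside.
- caliper: Bystander: chrome dial caliper lying flat, beam 230 mm along its x, about 13 mm high. Origin: middle of the beam at bench height.
Mind the look-alikes: they are no part of the job. There is more than one size of the cover; the job needs the largest. What is shaped like the holder but yellow is not meant.

How it is judged:
By the outcome, as a careful person would: the job done as asked, in the order asked, and still so for the second after the job is handed in, with the robot touching nothing.
It also fails if it takes over 48 s, if anything falls off the work surface, if the arm or the gripper's body presses on something with over 40 N, if the wrist force passes 120 N, or if a joint passes its speed limit or range.

### The arm

A 7-joint arm with a two-finger parallel gripper is mounted at the origin on the work surface. World frame = base frame: x ahead of the robot, y to its left, z up, the work surface at z = 0. Lengths are in m, angles in rad, forces in N, time in s.
With the tool pointing down it reaches from about 0.4 to 0.85 m from the base axis. Payload 4.5 kg.
Tool frame: the origin (TCP) lies midway between the tips of the shut fingers; the grasp point (between the pads) lies 19 mm behind it; x points along the fingers, y is the direction in which the jaws open and shut, and the axes are right-handed (so a half turn about x gives the same grasp; the last joint's range is limited). The gripper opens to 88 mm and grips with 3 to 60 N. Pads are 18 mm wide; open, the fingers measure 123 mm over their backs; the gripper's body (75 mm by 187 mm) begins 45 mm behind the grasp point.
Start: joints at [1.229, 0.689, -0.195, 1.565, 0.157, 0.902, -0.215], TCP at [0.229, -0.581, 0.239] pointing down, gripper open.
Joint ranges: [-3.01, 3.01], [-0.46, 2.08], [-1.47, 1.51], [0.13, 2.56], [-1, 4.14], [0.04, 2.09], [-2.66, 2.66]. Speed limits (rad/s): [2.57, 2.57, 3.14, 3.14, 3.14, 3.14, 3.14].

### API

Orientations are given as a unit quaternion [x, y, z, w].
In Python, from plant import get_state, imaging, r gives the robot as it stands.
- The arm moves only by the tool send_rows, never from a script. Its arguments are lists of equal length, an entry for each row: "linear": the shift along the tool's x, y, z in m, a list of three; "twist": the turn about the tool's x in rad. In form: {"linear": [[tx, ty, tz], ...], "twist": [twist, ...]}. A call has 1 to 20 rows; each row shifts and turns the commanded pose from where the row before left it, along the tool's axes as they then stand; what a row does not reach is not made up. A row lasts 1/8 s, in which the tool goes at most 62.5 mm and 10.7 degrees, less where a joint would pass 70% of its speed; a pose out of reach is approached as far as the arm can. A call is refused whole if a number of a shift passes 0.0625 or a number of a turn 0.188, either way. A call with a gripper value outside its range is refused whole. "jaw" is the closure, from 0 (fully open) to 1 (shut), set as the call begins (left out, the last holds). The fingers move at their own pace and stop on an object; "newtons" is the grip in N (left out, the last holds). Time passes only in rows, so rows that do not move let the fingers close. It gives the time, the measured TCP pose, the force and the opening at its end, in the units of the state.
- get_state(): the state, without advancing time (a new reading comes with each control period).
- imaging.snapshot(name): name is "scene" or "side" or "wrist"; returns a dict with "frame" (384x512x3 uint8, red, green, blue), "fovy" (degrees; the focal length in pixels is half the picture's height over the tangent of half this angle, whatever the lens; pixels are square), "cx", "cy" (the principal point, pixels), "dist" ([k1, k2, p1, p2, k3] as OpenCV has them; the pictures are not rectified), "rvec" (rotation vector, rad) and "tvec" (3), from world to camera coordinates, as OpenCV has them. Camera axes: x right, y down, z forward; pixel columns grow to the right and rows downward; lengths in m; the calibration is good to about 2 mm. A picture is of the moment at which its call begins. There is no depth.
- r.finish_job(): hands the job in, once; it reports no verdict.
The state is a dict: "clock": time; "q": joint angles; "qd": joint speeds; "joint_torque": joint torques, N m; "tool_pos": TCP position; "eef_rot": TCP orientation; "contact_force": force on the tool from outside, world axes, zero at the start; "moment": the same for the moment, N m; "opening": opening from 0.0 (shut) to 1.0 (fully open).
Only numpy, scipy, OpenCV 4.12 (cv2) and the standard library are available. Lean on these libraries where they do the work, as an engineer would, in place of code of your own. Each camera call takes 0.05 s, during which the arm holds its last target. There are 200 camera calls.

## Working session

There is one attempt and no reset: what is moved stays moved. The work goes in short steps, Python scripts to look and compute and a tool call to move; the robot and the scene stay as the last step left them, time stands still between calls to the robot, and variables do not carry over. Pictures are saved under pics/ and viewed, about 8 in all and at most 12, crops included, and the job is handed in when it is done.

Besides the shell and the picture viewer there is one more tool, called after "Call:" by a JSON object that holds its "op" and its "data", one argument or row to a line. send_rows: Moves the arm, as the interface text tells. Its arguments: {"type":"object","properties":{"linear":{"type":"array","items":{"type":"array","items":{"type":"number"}}},"twist":{"type":"array","items":{"type":"number"}},"jaw":{"type":"number"},"newtons":{"type":"number"}},"required":["linear","twist"]}

```bash
mkdir -p pics; cat > h.py <<'E'
import numpy as np, cv2, pickle
from scipy.spatial.transform import Rotation as R
def K(s):
    f=192/np.tan(np.radians(s['fovy'])/2); return np.array([[f,0,s['cx']],[0,f,s['cy']],[0,0,1.]])
def snap(name,tag):
    from plant import imaging
    s=imaging.snapshot(name); pickle.dump(s,open(f'pics/{tag}.pkl','wb')); return s
def load(tag): return pickle.load(open(f'pics/{tag}.pkl','rb'))
def ray(s,uv):
    p=cv2.undistortPoints(np.array(uv,float).reshape(-1,1,2),K(s),np.array(s['dist'],float)).reshape(-1,2)
    M=R.from_rotvec(np.ravel(s['rvec'])).as_matrix(); c=-M.T@np.ravel(s['tvec'])
    return c,np.c_[p,np.ones(len(p))]@M
def onz(s,uv,z):
    c,d=ray(s,uv); return c+d*((z-c[2])/d[:,2])[:,None]
def tri(s1,a,s2,b):
    c1,d1=ray(s1,a);c2,d2=ray(s2,b);o=[]
    for x,y in zip(d1,d2):
        t=np.linalg.lstsq(np.c_[x,-y],c2-c1,rcond=None)[0];p,q=c1+t[0]*x,c2+t[1]*y
        o.append(np.r_[(p+q)/2,np.linalg.norm(p-q)])
    return np.array(o)
def proj(s,P): return cv2.projectPoints(np.array(P,float).reshape(-1,3),np.array(s['rvec'],float),np.array(s['tvec'],float),K(s),np.array(s['dist'],float))[0].reshape(-1,2)
def save(s,name,box=None,k=1):
    f=s['frame'][:,:,::-1]
    if box: f=f[box[1]:box[3],box[0]:box[2]]
    cv2.imwrite(f'pics/{name}.png',cv2.resize(f,None,fx=k,fy=k,interpolation=cv2.INTER_CUBIC))
E
python3 - <<'E'
from h import *
from plant import get_state
ss=[snap(n,n+'0') for n in('scene','side','wrist')]
im=np.hstack([s['frame'] for s in ss[:2]])[:,:,::-1]
im=np.vstack([im[:,:512],im[:,512:]])
for s,n in zip(ss,('scene','side','wrist')):
    save(s,n+'0',k=1.5); print(n,s['fovy'],s['dist'],ray(s,[[256,192]]))
st=get_state();print({k:np.round(v,4) for k,v in st.items()})
E
```

```text
scene 54.99243723473161 [-0.09368593  0.          0.          0.          0.        ] (array([ 1.47789673, -0.10896628,  0.68803585]), array([[-0.81149011,  0.12379471, -0.57112122]]))
side 46.22218461179641 [-0.1775153  0.         0.         0.         0.       ] (array([0.02230752, 0.95475916, 0.84796957]), array([[ 0.43757349, -0.66290074, -0.60797768]]))
wrist 59.91622986308284 [0.02540244 0.         0.         0.         0.        ] (array([ 0.30731464, -0.5510299 ,  0.38365719]), array([[-0.28054021, -0.12061275, -0.95242789]]))
{'clock': np.float64(0.15), 'q': array([ 1.2288,  0.6897, -0.1945,  1.5661,  0.1573,  0.9025, -0.2151]), 'qd': array([-0.001 , -0.0016, -0.0005, -0.0017,  0.0003,  0.0005,  0.    ]), 'joint_torque': array([-1.00000e-03, -5.27858e+01, -1.26810e+00, -1.53586e+01,
       -5.25000e-02,  3.90000e-03,  1.00000e-04]), 'tool_pos': array([ 0.2292, -0.581 ,  0.2381]), 'eef_rot': array([-0.6945, -0.1325,  0.6948, -0.1317]), 'contact_force': array([ 0.3575,  1.0046, -0.0287]), 'moment': array([ 0.0034, -0.0054, -0.0132]), 'opening': np.float64(1.0003)}
```

View pics/scene0.png

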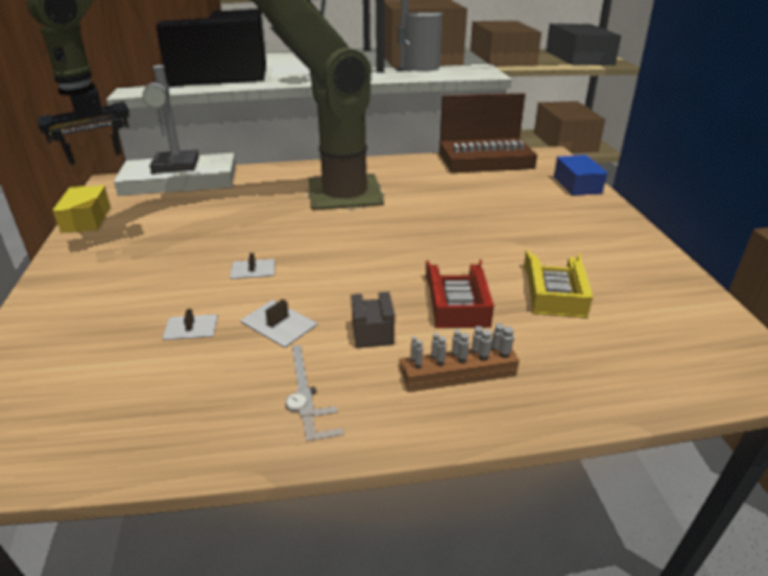

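View pics/side0.png

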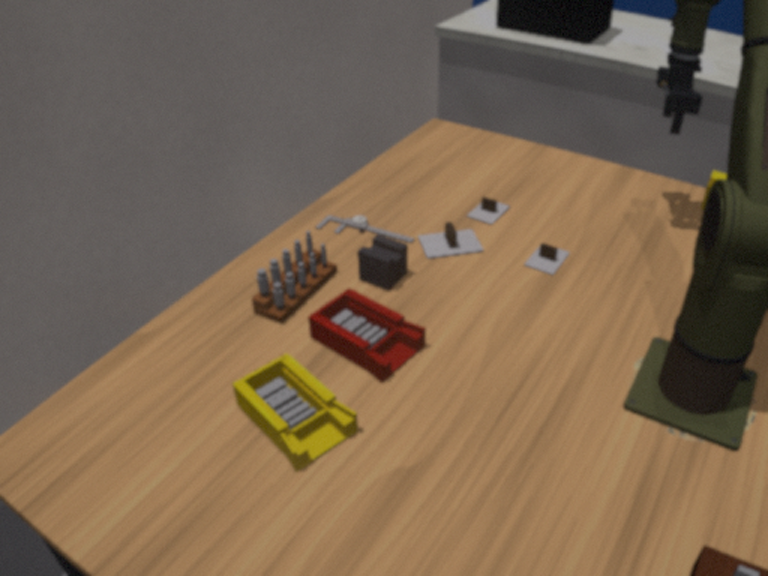

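The scene view shows the largest cover at about (186,215) in native pixels and the red holder at about (306,196), with its open end towards the robot. The iron block lies between them at (248,213). The side view agrees: cover at (300,162), holder at (245,222). I'll crop both views next to read the corners.

```bash
python3 - <<'E'
from h import *
a,b=load('scene0'),load('side0')
save(a,'c1',(150,160,350,250),4)
save(b,'c2',(190,130,340,260),4.6)
E
```

```text
(no output)
```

View pics/c1.png

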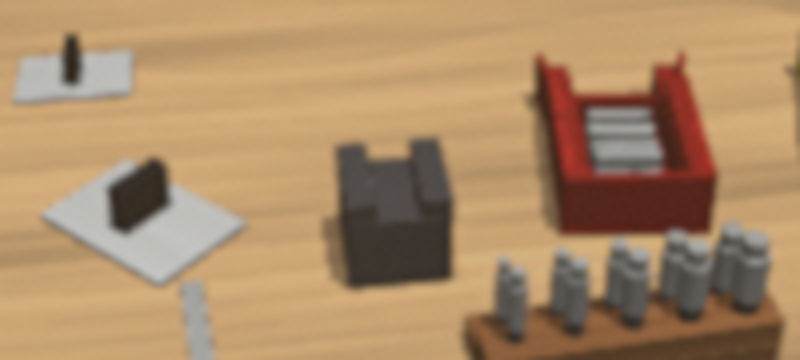

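View pics/c2.png

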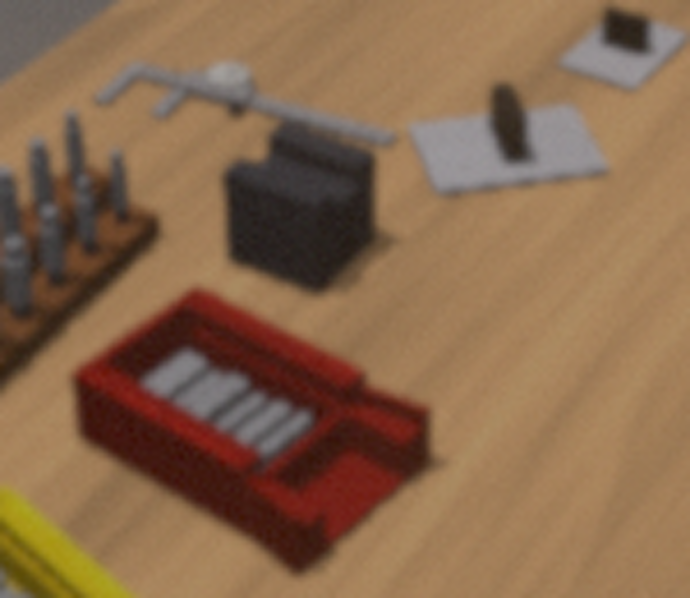

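The crops show the cover's four corners clearly in both views, and the holder's stop corners and lip front ends. I'll fit both poses now.

```bash
cat >> h.py <<'E'
def nat(p,box,k): return (np.array(p,float)+.5)/k-.5+np.array(box)
def fit(obs,model,x0):
    """obs: list of (snap, uv Nx2, idx) ; model(p)->points"""
    from scipy.optimize import least_squares
    f=lambda p: np.concatenate([(proj(s,model(p)[i])-uv).ravel() for s,uv,i in obs])
    r=least_squares(f,x0,loss='soft_l1',x_scale=[.01,.01,.1]+[.01]*(len(x0)-3)); return r.x,f(r.x).reshape(-1,2)
def place(p,L): 
    c,s=np.cos(p[2]),np.sin(p[2]); L=np.array(L,float)
    return np.c_[p[0]+c*L[:,0]-s*L[:,1],p[1]+s*L[:,0]+c*L[:,1],L[:,2]]
E
python3 - <<'E'
from h import *
np.set_printoptions(precision=4,suppress=True)
a,b=load('scene0'),load('side0')
A=lambda p:nat(p,(150,160),4); B=lambda p:nat(p,(190,130),4.6)
# cover corners order: -y(left), +x(bottom), +y(right), -x(top)
ca=A([[42,215],[162,284],[245,222],[128,160]]); cb=B([[578,104],[410,122],[440,196],[608,172]])
t=tri(a,ca,b,cb);print(t);print('sides',[np.linalg.norm(t[i,:2]-t[(i+1)%4,:2]) for i in range(4)])
# holder: stop outer top +y,-y
ha=A([[715,178],[562,180]]); hb=B([[78,376],[195,290]])
t=tri(a,ha,b,hb);print(t, np.linalg.norm(t[0,:2]-t[1,:2]))
print('lip fronts z53',onz(b,B([[362,382],[250,465]]),.053))
print('porch end bottom z0',onz(b,B([[430,460],[300,572]]),0), 'top z45',onz(b,B([[428,410]]),.045))
E
```

```text
[[ 0.5749 -0.2637  0.0049  0.0005]
 [ 0.6702 -0.1738  0.0066  0.0002]
 [ 0.606  -0.1103  0.0024  0.005 ]
 [ 0.5156 -0.198   0.0041  0.0051]]
sides [np.float64(0.13096304149388793), np.float64(0.09032159494661152), np.float64(0.12594893015424827), np.float64(0.08842149431917043)]
[[0.6658 0.2285 0.0503 0.0034]
 [0.6538 0.1194 0.0504 0.0077]] 0.10976474939354923
lip fronts z53 [[0.5154 0.149  0.053 ]
 [0.5318 0.2446 0.053 ]]
porch end bottom z0 [[0.4746 0.1368 0.    ]
 [0.4908 0.258  0.    ]] top z45 [[0.4736 0.1427 0.045 ]]
```

The cover checks out: sides 131/90 mm, height about 5 mm, centre about (0.592,-0.186), yaw about 44°. The holder's stop top measures about 50 mm, its centre is about (0.588,0.186) and its yaw about -8.5°. Next I'll plan the move over the cover.

```bash
cat >> h.py <<'E'
def plan(xyz,yaw,pose=None):
    """tool-frame shift and twist to put TCP at xyz, jaw axis along yaw (mod 180)"""
    from plant import get_state
    st=get_state(); M=R.from_quat(st['eef_rot']).as_matrix()
    jy=np.arctan2(M[1,1],M[0,1]); d=(yaw-jy+np.pi/2)%np.pi-np.pi/2
    print('t %.2f pos'%st['clock'],st['tool_pos'],'toolx',M[:,0],'jaw yaw %.2f deg q7 %.2f'%(np.degrees(jy),st['q'][6]))
    tw=-d
    M2=M@R.from_rotvec([tw,0,0]).as_matrix(); D=np.array(xyz)-st['tool_pos']
    print('twist %.4f; shift before twist'%tw,M.T@D,'after twist',M2.T@D)
E
python3 - <<'E'
from h import *
np.set_printoptions(precision=4,suppress=True)
plan([.592,-.186,.20],np.radians(44.3))
E
```

```text
t 0.15 pos [ 0.2292 -0.581   0.2381] toolx [-0.0006  0.0012 -1.    ] jaw yaw -68.47 deg q7 -0.22
twist 1.1735; shift before twist [ 0.0384 -0.2342 -0.4825] after twist [ 0.0384 -0.5355  0.0292]
```

Call:
{"op": "send_rows", "data": {
  "linear": [
    [0,0,0],
    [0,0,0],
    [0,0,0],
    [0,0,0],
    [0,0,0],
    [0,0,0],
    [0,0,0],
    [0,0,0],
    [0,0,0],
    [0,0,0],
    [0,0,0],
    [0,0,0]
  ],
  "twist": [-0.164,-0.164,-0.164,-0.164,-0.164,-0.164,-0.164,-0.164,-0.164,-0.164,-0.164,-0.164],
  "jaw": 0
}}

```text
clock: 1.65
tool_pos: [0.2291, -0.5813, 0.2384]
eef_rot: [0.273, 0.653, -0.273, 0.652]
contact_force: [-0.6, 0.2, -0.1]
opening: 1.0
```

Call:
{"op": "send_rows", "data": {
  "linear": [
    [0,0.02,0],
    [0,0.04,-0.002],
    [0,0.04,-0.002],
    [0,0.04,-0.002],
    [0,0.04,-0.002],
    [0,0.04,-0.002],
    [0,0.04,-0.002],
    [0.005,0.04,-0.003],
    [0.005,0.04,-0.003],
    [0.005,0.04,-0.003],
    [0.005,0.04,-0.003],
    [0.005,0.04,-0.003],
    [0.005,0.04,-0.002],
    [0.008,0.035,0],
    [0,0,0]
  ],
  "twist": [0,0,0,0,0,0,0,0,0,0,0,0,0,0,0]
}}

```text
clock: 3.52
tool_pos: [0.5936, -0.1815, 0.2005]
eef_rot: [0.275, 0.652, -0.272, 0.652]
contact_force: [-0.6, -0.8, 0.8]
opening: 1.002
```

```bash
python3 - <<'E'
from h import *
np.set_printoptions(precision=4,suppress=True)
s=snap('wrist','w1'); save(s,'w1',k=1.5)
plan([.592,-.186,.20],np.radians(44.3))
L=[[x,y,.006] for x,y in((.065,.045),(.065,-.045),(-.065,-.045),(-.065,.045))]+[[x,y,.046] for x,y in((.008,.025),(.008,-.025),(-.008,-.025),(-.008,.025))]
print(proj(s,place([.592,-.186,np.radians(44.3)],L))*1.5)
E
```

```text
t 3.58 pos [ 0.5924 -0.1842  0.2006] toolx [-0.0005  0.001  -1.    ] jaw yaw 44.37 deg q7 0.50
twist 0.0013; shift before twist [ 0.0006 -0.0015  0.001 ] after twist [ 0.0006 -0.0015  0.001 ]
[[468.6771 190.6525]
 [460.9799 316.1499]
 [282.3579 315.704 ]
 [274.5176 189.9101]
 [384.2532 231.75  ]
 [383.655  309.0321]
 [358.6455 308.9678]
 [357.9195 231.6607]]
```

View pics/w1.png

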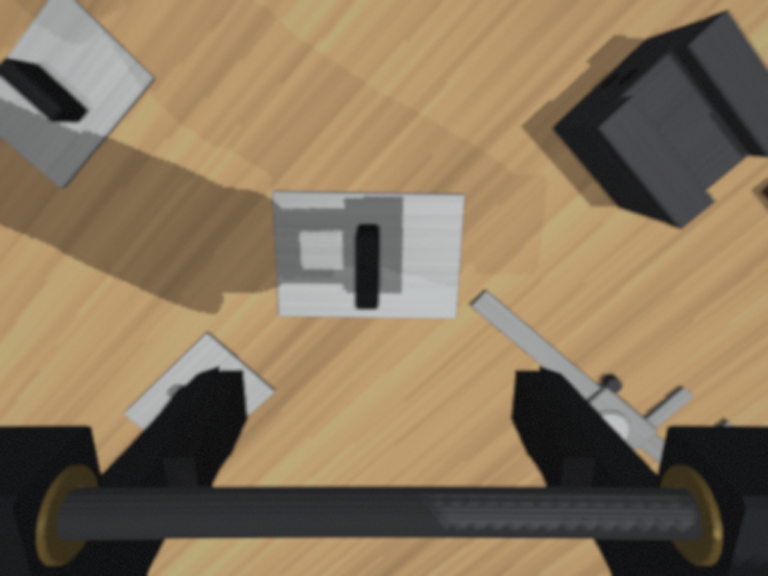

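The wrist view shows the cover square to the jaws: corners at (464,194), (456,318), (280,317) and (274,191) in the 1.5x picture, grip top around (367,267). That is within 5 px of the prediction. I'll refine the fit.

```bash
python3 - <<'E'
from h import *
np.set_printoptions(precision=4,suppress=True)
s=load('w1'); N=lambda p:nat(p,(0,0),1.5)
L=[[x,y,.006] for x,y in((.065,.045),(.065,-.045),(-.065,-.045),(-.065,.045))]+[[x,y,.046] for x,y in((.008,.025),(.008,-.025),(-.008,-.025),(-.008,.025))]
uv=N([[464,194.5],[456.5,318],[280,317],[274,191.5]])
p,e=fit([(s,uv,[0,1,2,3])],lambda p:place(p,L),[.592,-.186,.773]);print(p,np.degrees(p[2]),e*1.5)
print('pred grip top',proj(s,place(p,L))[4:]*1.5)
b=load('side0');cb=nat([[578,104],[410,122],[440,196],[608,172]],(190,130),4.6)[[2,1,0,3]]
t=tri(s,uv,b,cb[[2,1,0,3]][[0,1,2,3]] if 0 else nat([[410,122],[440,196],[608,172],[578,104]],(190,130),4.6)[[1,0,3,2]]);print('tri w/ side',t)
plan([p[0],p[1],.015],p[2])
E
```

```text
[ 0.5914 -0.1886  0.7647] 43.816281143365565 [[ 1.9451 -0.5773]
 [ 0.9641  0.9442]
 [-0.9459  0.0988]
 [-1.9477  0.0116]]
pred grip top [[380.8804 234.2029]
 [379.7938 311.2411]
 [354.818  310.9801]
 [354.5856 233.894 ]]
tri w/ side [[ 0.6085 -0.1119 -0.0017  0.0009]
 [ 0.67   -0.1759  0.005   0.0024]
 [ 0.5763 -0.2669  0.0029  0.0003]
 [ 0.5159 -0.2002  0.0008  0.0045]]
t 3.58 pos [ 0.5924 -0.1842  0.2006] toolx [-0.0005  0.001  -1.    ] jaw yaw 44.37 deg q7 0.50
twist 0.0097; shift before twist [ 0.1856 -0.0038  0.0027] after twist [ 0.1856 -0.0038  0.0027]
```

Call:
{"op": "send_rows", "data": {
  "linear": [
    [0.02,-0.004,0.003],
    [0.03,0,0],
    [0.03,0,0],
    [0.03,0,0],
    [0.03,0,0],
    [0.025,0,0],
    [0.015,0,0],
    [0.005,0,0],
    [0,0,0]
  ],
  "twist": [0.01,0,0,0,0,0,0,0,0]
}}

```text
clock: 4.7
tool_pos: [0.5914, -0.1923, 0.0159]
eef_rot: [0.278, 0.65, -0.278, 0.65]
contact_force: [0.2, 0.1, 0.9]
opening: 0.997
```

Call:
{"op": "send_rows", "data": {
  "linear": [
    [0,0,0],
    [0,0,0],
    [0,0,0],
    [0,0,0],
    [0,0,0],
    [0,0,0],
    [0,0,0],
    [0,0,0]
  ],
  "twist": [0,0,0,0,0,0,0,0],
  "jaw": 1,
  "newtons": 35
}}

```text
clock: 5.7
tool_pos: [0.5916, -0.1917, 0.0157]
eef_rot: [0.278, 0.65, -0.278, 0.65]
contact_force: [1.4, 0.8, -0.6]
opening: 0.179
```

Opening 0.179 is 15.8 mm, which fits the 16 mm grip. Now I'll lift.

Call:
{"op": "send_rows", "data": {
  "linear": [
    [-0.01,0,0],
    [-0.02,0,0],
    [-0.03,0,0],
    [-0.03,0,0],
    [-0.03,0,0],
    [-0.03,0,0],
    [0,0,0]
  ],
  "twist": [0,0,0,0,0,0,0]
}}

```text
clock: 6.58
tool_pos: [0.5931, -0.192, 0.1691]
eef_rot: [0.278, 0.648, -0.277, 0.652]
contact_force: [0.6, -0.3, -3.4]
opening: 0.178
```

Call:
{"op": "send_rows", "data": {
  "linear": [
    [0,0,0],
    [0,0,0],
    [0,0,0],
    [0,0,0],
    [0,0,0],
    [0,0,0],
    [0,0,0]
  ],
  "twist": [0.1,0.15,0.15,0.15,0.15,0.13,0.085]
}}

```text
clock: 7.45
tool_pos: [0.5903, -0.1918, 0.1646]
eef_rot: [-0.537, -0.46, 0.538, -0.459]
contact_force: [0.5, -0.0, -1.4]
opening: 0.18
```

```bash
python3 - <<'E'
from h import *
np.set_printoptions(precision=4,suppress=True)
plan([.44,.208,.165],np.radians(-8.5))
E
```

```text
t 7.45 pos [ 0.5903 -0.1918  0.1646] toolx [-0.0023  0.0001 -1.    ] jaw yaw -8.87 deg q7 -0.26
twist -0.0065; shift before twist [ 0.     -0.2102 -0.3719] after twist [ 0.     -0.2078 -0.3732]
```

Call:
{"op": "send_rows", "data": {
  "linear": [
    [0,-0.008,-0.012],
    [0,-0.019,-0.034],
    [0,-0.019,-0.034],
    [0,-0.019,-0.034],
    [0,-0.019,-0.034],
    [0,-0.019,-0.034],
    [0,-0.019,-0.034],
    [0,-0.019,-0.034],
    [0,-0.019,-0.034],
    [0,-0.019,-0.034],
    [0,-0.018,-0.034],
    [0,-0.012,-0.02],
    [0,0,0],
    [0,0,0]
  ],
  "twist": [-0.006,0,0,0,0,0,0,0,0,0,0,0,0,0]
}}

```text
clock: 9.2
tool_pos: [0.4383, 0.2054, 0.1655]
eef_rot: [-0.534, -0.462, 0.536, -0.463]
contact_force: [0.4, 0.1, -2.0]
opening: 0.182
```

```bash
python3 - <<'E'
from h import *
np.set_printoptions(precision=4,suppress=True)
s=snap('wrist','w2'); save(s,'w2',k=1.5)
plan([.44,.208,.165],np.radians(-8.5))
E
```

```text
t 9.25 pos [0.4387 0.205  0.1655] toolx [-0.0005 -0.0014 -1.    ] jaw yaw -8.42 deg q7 -1.03
twist 0.0014; shift before twist [ 0.0005  0.0009 -0.0031] after twist [ 0.0005  0.0009 -0.0031]
```

View pics/w2.png

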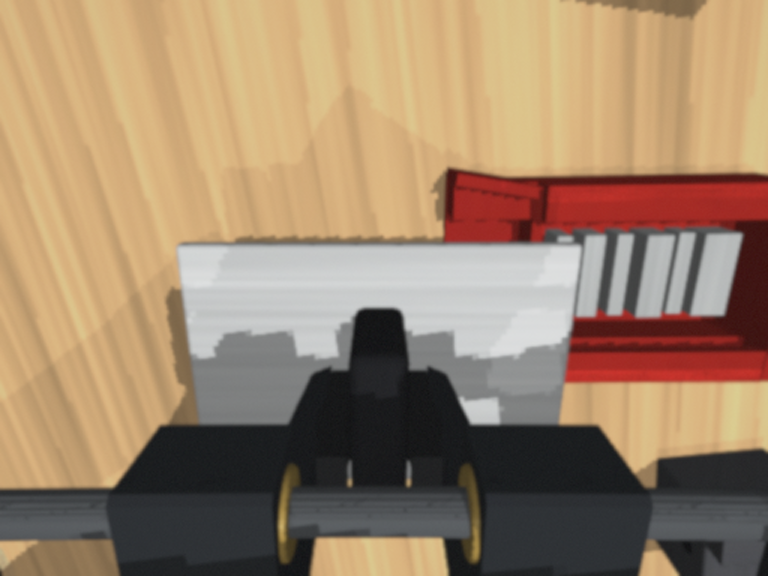

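The view shows the held cover with its far corners at (180,245) and (581,243), parallel to the picture rows. The holder lies to the right, with the porch's outer end near x=447 and the lip front near (545,220). I'll crop it to read the edges.

```bash
python3 - <<'E'
from h import *
s=load('w2'); save(s,'w2c',(290,105,512,260),3.5)
E
```

```text
(no output)
```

View pics/w2c.png

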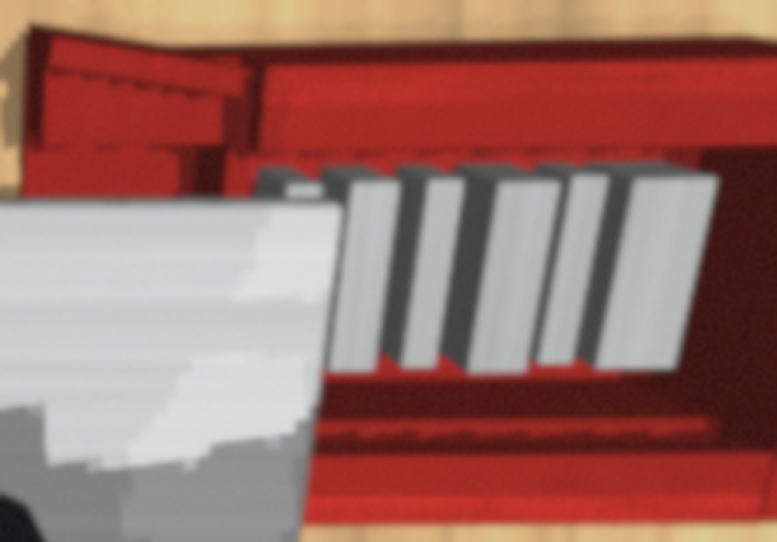

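```bash
cat > hf.py <<'E'
from h import *
from scipy.optimize import least_squares
def resid(s,M,pts,lines):
    r=[]
    for P,uv in pts: r+=list(proj(s,M([P]))[0]-uv)
    for A,B,uv in lines:
        a,b=proj(s,M([A,B])); n=np.array([-(b-a)[1],(b-a)[0]])/np.linalg.norm(b-a); r.append(n@(uv-a))
    return np.array(r)
E
python3 - <<'E'
from hf import *
np.set_printoptions(precision=4,suppress=True)
s=load('w2'); C=lambda *p:nat(p,(290,105),3.5); N=lambda *p:nat(p,(0,0),1.5)
z=.053
def H(p):
    W=p[3]; M=lambda L:place(p,L)
    return resid(s,M,[((-.065,.037,z),C(261,150)),((-.065,W,z),C(268,64)),((.065,-W,z),C(757,517)),((.065,-.037,z),C(776,452))],
     [((-.06,.037,z),(.06,.037,z),C(770,147)),((-.06,-.037,z),(.06,-.037,z),C(322,453)),((-.06,-W,z),(.06,-W,z),C(310,523)),((-.06,W,z),(.06,W,z),C(700,60))])
r=least_squares(H,[.588,.186,-.15,.054],x_scale=[.01,.01,.1,.01]);h=r.x;print('holder',h,np.degrees(h[2]),'res',H(h))
zt=.1655-.015+.006
G=lambda p:resid(s,lambda L:place(p,L),[((-.065,.045,zt),N(180,246)),((.065,.045,zt),N(581,244.5))],[((-.065,.045,zt),(-.065,-.045,zt),N(198,420)),((.065,.045,zt),(.065,-.045,zt),N(561,420))])
r=least_squares(G,[.4387,.205,-.148],x_scale=[.01,.01,.1]);c=r.x;print('cover',c,np.degrees(c[2]),'res',G(c))
th=h[2];d=c[:2]-h[:2];print('cover in holder',[[np.cos(th),np.sin(th)],[-np.sin(th),np.cos(th)]]@d,np.degrees(c[2]-th))
b=load('side0');B=lambda *p:nat(p,(190,130),4.6)
print('side check px(4.6x)',(proj(b,place(h,[[.073,h[3],z],[.073,-h[3],z],[-.065,-.037,z],[-.065,.037,z]]))+.5-np.array([190,130]))*4.6)
print('tri lip front/outer edge', )
# height check of lip: triangulate far -y stop outer corner from scene/side was z=.0503
from plant import get_state
E
```

```text
holder [ 0.5887  0.1834 -0.1401  0.0553] -8.024785130693642 res [-0.4996 -0.2025  0.0539  0.303   0.342   1.1147  0.131   0.1565  0.688
 -0.0667  0.6078 -0.0301]
cover [ 0.4395  0.2077 -0.1436] -8.225899776752348 res [-4.4554  0.2729  3.7636  0.8616 -0.8883  1.6717]
cover in holder [-0.1511  0.0033] -0.20111464605870466
side check px(4.6x) [[ 77.4391 369.6104]
 [202.0328 283.3801]
 [351.2624 386.7152]
 [268.9752 451.29  ]]
tri lip front/outer edge
```

The holder fits to about 1 px, at (0.5887,0.1834) with yaw -8.0°. The cover sits about 151 mm before home, 3 mm towards +y, and is parallel to within 0.2°. Its picture is 3 % smaller than predicted, so I'll check again once it is low, where cover and lips are at nearly the same depth. First I lower it over the porch.

Call:
{"op": "send_rows", "data": {
  "linear": [
    [0,0.006,0.003],
    [0.015,0,0],
    [0.02,0,0],
    [0.02,0,0],
    [0.02,0,0],
    [0.015,0,0],
    [0.01,0,0],
    [0.007,0,0],
    [0,0,0],
    [0,0,0]
  ],
  "twist": [-0.003,0,0,0,0,0,0,0,0,0]
}}

```text
clock: 10.5
tool_pos: [0.4446, 0.2027, 0.0591]
eef_rot: [0.535, 0.463, -0.534, 0.463]
contact_force: [0.8, 0.7, -2.6]
opening: 0.174
```

```bash
python3 - <<'E'
from h import *
np.set_printoptions(precision=4,suppress=True)
s=snap('wrist','w3'); save(s,'w3',k=1.5); snap('side','side3')
plan([.44,.208,.165],np.radians(-8.0))
E
```

```text
t 10.60 pos [0.4445 0.2028 0.0591] toolx [ 0.0008  0.0004 -1.    ] jaw yaw -8.19 deg q7 -1.10
twist -0.0034; shift before twist [-0.1059 -0.0052 -0.0046] after twist [-0.1059 -0.0051 -0.0046]
```

View pics/w3.png

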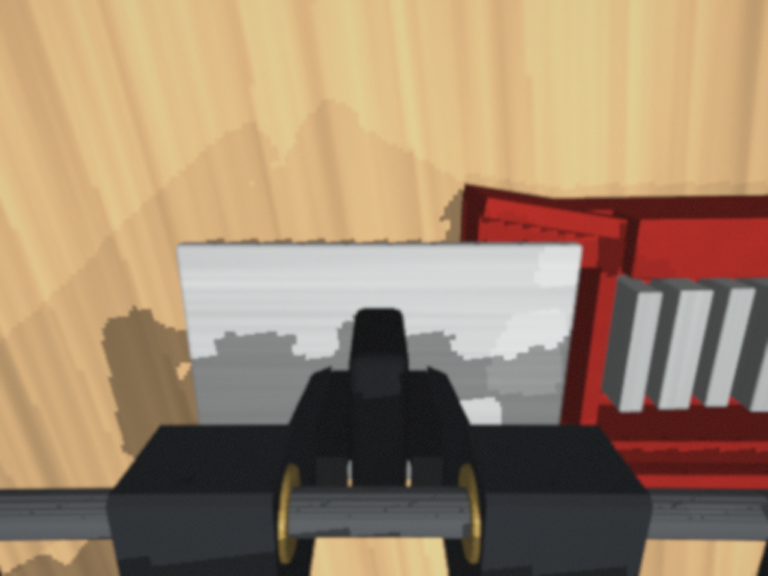

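The cover's leading edge is at x=581, ahead of the lip front at about 632. The +y lip inner edge is at y≈275 and the cover's far edge at 246. One crop for exact readings.

```bash
python3 - <<'E'
from h import *
s=load('w3'); save(s,'w3c',(300,135,512,330),3)
E
```

```text
(no output)
```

View pics/w3c.png

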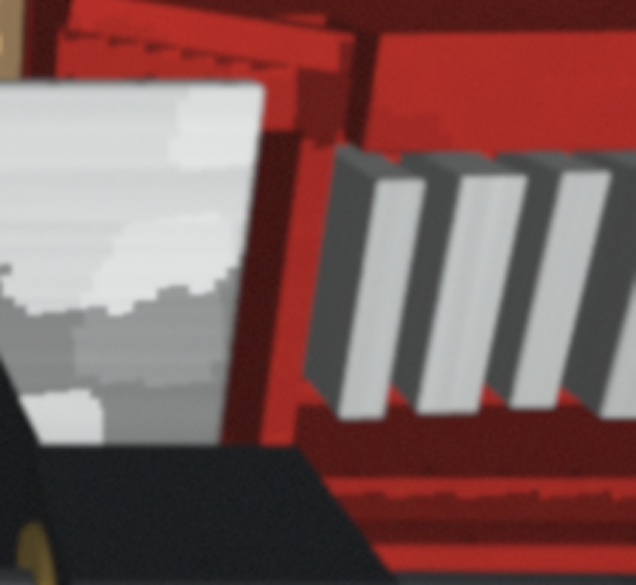

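```bash
python3 - <<'E'
from hf import *
np.set_printoptions(precision=4,suppress=True)
s=load('w3'); C=lambda *p:nat(p,(300,135),3); N=lambda *p:nat(p,(0,0),1.5)
z=.053;W=.0553
H=lambda p:resid(s,lambda L:place(p,L),[((-.065,.037,z),C(365,152)),((-.065,W,z),C(380,34))],
     [((-.06,.037,z),(.06,.037,z),C(630,150)),((-.06,-.037,z),(.06,-.037,z),C(460,546)),((-.06,-.037,z),(.06,-.037,z),C(630,546)),((-.06,W,z),(.06,W,z),C(630,31))])
r=least_squares(H,[.5887,.1834,-.14],x_scale=[.01,.01,.1]);h=r.x;print('holder',h,np.degrees(h[2]),'res',H(h))
for zt in (.0494,.0449):
    G=lambda p:resid(s,lambda L:place(p,L),[((-.065,.045,zt),N(179,246)),((.065,.045,zt),C(265,86))],[((-.065,.045,zt),(-.065,-.045,zt),N(198,420)),((.065,.045,zt),(.065,-.045,zt),C(220,443))])
    r=least_squares(G,[.4387,.205,-.148],x_scale=[.01,.01,.1]);c=r.x
    th=h[2];d=c[:2]-h[:2];print(zt,'cover',c,'res',G(c),'in holder',[[np.cos(th),np.sin(th)],[-np.sin(th),np.cos(th)]]@d,np.degrees(c[2]-th))
E
```

```text
holder [ 0.5885  0.1835 -0.134 ] -7.6770423914633685 res [-0.6574 -0.1845  0.6353  0.508   0.3924  0.335   0.002  -0.2721]
0.0494 cover [ 0.4456  0.2048 -0.1435] res [-3.0615  0.0216  2.3166  0.7111 -0.6039  1.4634] in holder [-0.1444  0.0021] -0.5458276220639258
0.0449 cover [ 0.4455  0.2041 -0.1434] res [ 0.7444 -0.4707 -1.5204  0.1751  2.8347 -1.9632] in holder [-0.1444  0.0013] -0.5372994391316012
```

Call:
{"op": "send_rows", "data": {
  "linear": [
    [0,0,0.0015],
    [0.002,0,0],
    [0.002,0,0],
    [0,0,0]
  ],
  "twist": [-0.006,0,0,0]
}}

```text
clock: 11.1
tool_pos: [0.4439, 0.2012, 0.0545]
eef_rot: [-0.533, -0.465, 0.533, -0.465]
contact_force: [-0.0, 0.2, -3.2]
opening: 0.175
```

Call:
{"op": "send_rows", "data": {
  "linear": [
    [0.001,0,0],
    [0.001,0,0],
    [0,0,0]
  ],
  "twist": [0,0,0]
}}

```text
clock: 11.48
tool_pos: [0.444, 0.2012, 0.0526]
eef_rot: [-0.533, -0.465, 0.533, -0.465]
contact_force: [0.9, 0.4, -1.6]
opening: 0.179
```

```bash
python3 - <<'E'
from h import *
from plant import get_state
np.set_printoptions(precision=4,suppress=True)
st=get_state();print(st['tool_pos'],st['contact_force'],st['moment'])
s=snap('side','side4'); save(s,'side4',(210,150,370,270),5)
plan([.5885,.1835,.0497],np.radians(-7.85))
E
```

```text
[0.444  0.2012 0.0526] [ 0.8945  0.3759 -1.5676] [-0.0192 -0.0451  0.0202]
t 11.53 pos [0.444  0.2012 0.0527] toolx [-0.     -0.0001 -1.    ] jaw yaw -7.85 deg q7 -1.09
twist 0.0000; shift before twist [ 0.003   0.1455 -0.0022] after twist [ 0.003   0.1455 -0.0022]
```

View pics/side4.png

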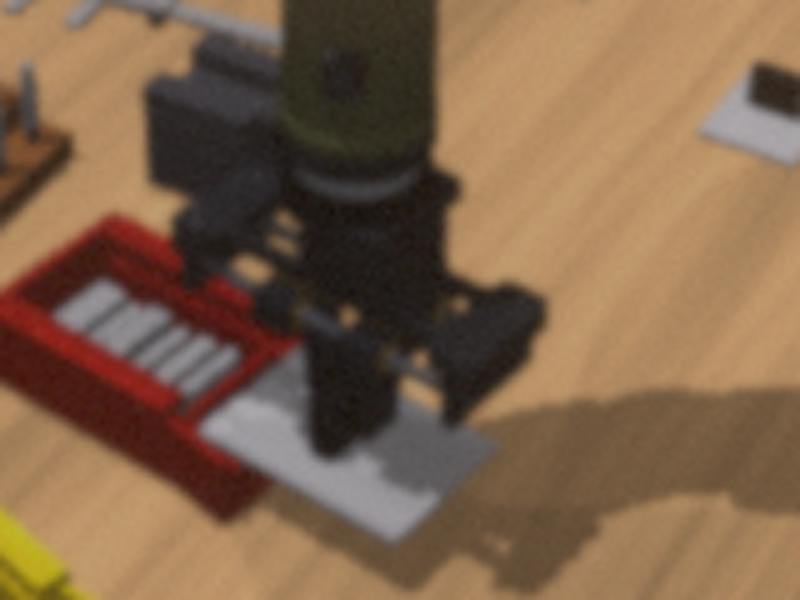

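The side view shows the plate level in the porch, its leading edge just before the lips. There is no contact force yet. I'll go down 1 mm and start sliding in, watching the force.

Call:
{"op": "send_rows", "data": {
  "linear": [
    [0.001,0,0],
    [0,0.004,0],
    [0,0.005,0],
    [0,0.005,0],
    [0,0.005,0],
    [0,0.005,0],
    [0,0.003,0],
    [0,0,0]
  ],
  "twist": [0,0,0,0,0,0,0,0]
}}

```text
clock: 12.52
tool_pos: [0.471, 0.1974, 0.0517]
eef_rot: [0.533, 0.464, -0.533, 0.465]
contact_force: [-0.9, 0.0, -2.2]
opening: 0.178
```

Call:
{"op": "send_rows", "data": {
  "linear": [
    [0,0.005,0],
    [0,0.005,0],
    [0,0.005,0],
    [0,0.005,0],
    [0,0,0]
  ],
  "twist": [0,0,0,0,0]
}}

```text
clock: 13.15
tool_pos: [0.4912, 0.1946, 0.0517]
eef_rot: [0.533, 0.464, -0.533, 0.465]
contact_force: [-0.2, -0.5, -2.2]
opening: 0.18
```

Call:
{"op": "send_rows", "data": {
  "linear": [
    [0,0.005,0],
    [0,0.008,0],
    [0,0.008,0],
    [0,0.008,0],
    [0,0.008,0],
    [0,0.008,0],
    [0,0.005,0],
    [0,0,0]
  ],
  "twist": [0,0,0,0,0,0,0,0]
}}

```text
clock: 14.15
tool_pos: [0.5405, 0.1878, 0.0517]
eef_rot: [0.533, 0.464, -0.533, 0.465]
contact_force: [-0.3, 0.1, -1.7]
opening: 0.178
```

Call:
{"op": "send_rows", "data": {
  "linear": [
    [0,0.006,0],
    [0,0.007,0],
    [0,0.007,0],
    [0,0.006,0],
    [0,0.004,0],
    [0,0,0]
  ],
  "twist": [0,0,0,0,0,0]
}}

```text
clock: 14.9
tool_pos: [0.5702, 0.1837, 0.0517]
eef_rot: [0.533, 0.464, -0.533, 0.465]
contact_force: [-0.2, -0.7, -2.7]
opening: 0.176
```

```bash
python3 - <<'E'
from h import *
from plant import get_state
np.set_printoptions(precision=4,suppress=True)
s=snap('wrist','w5'); save(s,'w5',k=1.5)
plan([.5885,.1835,.0497],np.radians(-7.85)); print(get_state()['contact_force'])
E
```

```text
t 14.95 pos [0.5698 0.1838 0.0516] toolx [-0.0002 -0.     -1.    ] jaw yaw -7.86 deg q7 -0.92
twist -0.0002; shift before twist [ 0.0019  0.0186 -0.0023] after twist [ 0.0019  0.0186 -0.0023]
[ 0.1009 -0.1349 -2.2095]
```

View pics/w5.png

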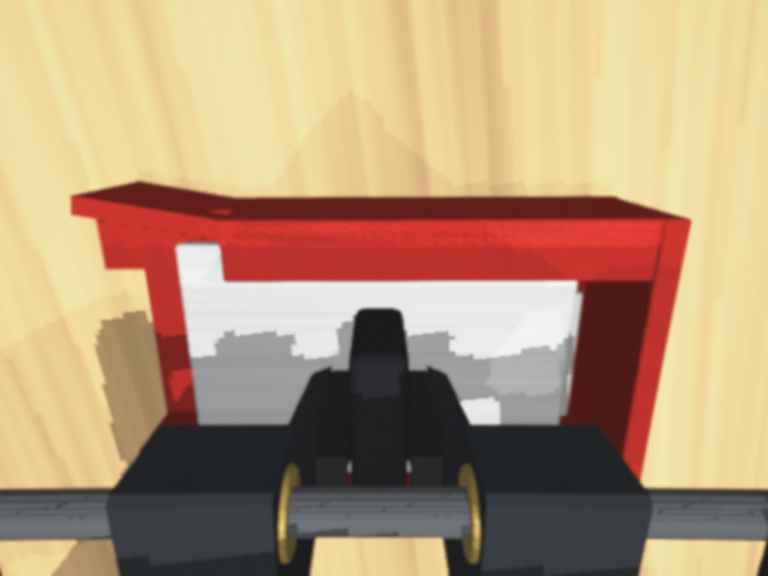

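The plate is under the +y lip, with about 20 mm left to the stop (x 582 to 650). I'll slide on until it meets the stop.

Call:
{"op": "send_rows", "data": {
  "linear": [
    [0.001,0.004,0],
    [0,0.005,0],
    [0,0.004,0],
    [0,0.002,0],
    [0,0,0]
  ],
  "twist": [0,0,0,0,0]
}}

```text
clock: 15.58
tool_pos: [0.5849, 0.1817, 0.0507]
eef_rot: [0.533, 0.464, -0.533, 0.465]
contact_force: [0.1, 0.1, -1.9]
opening: 0.182
```

Call:
{"op": "send_rows", "data": {
  "linear": [
    [0,0.001,0],
    [0,0.001,0],
    [0,0.001,0],
    [0,0.001,0],
    [0,0,0]
  ],
  "twist": [0,0,0,0,0]
}}

```text
clock: 16.2
tool_pos: [0.5879, 0.1812, 0.0506]
eef_rot: [-0.532, -0.465, 0.533, -0.465]
contact_force: [-2.5, -1.0, -1.0]
opening: 0.175
```

Contact is starting. I'll press on in small steps.

Call:
{"op": "send_rows", "data": {
  "linear": [
    [0,0.001,0],
    [0,0.001,0],
    [0,0,0]
  ],
  "twist": [0,0,0]
}}

```text
clock: 16.58
tool_pos: [0.588, 0.1811, 0.0505]
eef_rot: [-0.531, -0.466, 0.534, -0.464]
contact_force: [-7.5, 0.1, 1.6]
opening: 0.18
```

Call:
{"op": "send_rows", "data": {
  "linear": [
    [0,0.001,0],
    [0,0,0]
  ],
  "twist": [0,0]
}}

```text
clock: 16.82
tool_pos: [0.588, 0.1812, 0.0503]
eef_rot: [-0.531, -0.466, 0.535, -0.464]
contact_force: [-8.5, -0.4, 2.1]
opening: 0.181
```

It has stopped at x = 0.588 with 8.5 N pressing, which is where home should be. Next I ease off, set it down on the ledges, and press home again.

Call:
{"op": "send_rows", "data": {
  "linear": [
    [0,-0.003,0],
    [0.0006,0,0],
    [0.0006,0,0],
    [0,0,0]
  ],
  "twist": [0,0,0,0]
}}

```text
clock: 17.32
tool_pos: [0.5879, 0.1812, 0.0497]
eef_rot: [-0.532, -0.465, 0.533, -0.464]
contact_force: [-4.7, -0.7, 3.3]
opening: 0.175
```

Call:
{"op": "send_rows", "data": {
  "linear": [
    [0,0.002,0],
    [0,0.002,0],
    [0,0,0],
    [0,0,0]
  ],
  "twist": [0,0,0,0]
}}

```text
clock: 17.82
tool_pos: [0.5879, 0.1812, 0.0497]
eef_rot: [-0.53, -0.467, 0.535, -0.464]
contact_force: [-12.8, 0.1, 9.6]
opening: 0.18
```

Call:
{"op": "send_rows", "data": {
  "linear": [
    [-0.0005,-0.002,0],
    [0,0,0]
  ],
  "twist": [0,0]
}}

```text
clock: 18.08
tool_pos: [0.5879, 0.1812, 0.0498]
eef_rot: [-0.531, -0.466, 0.534, -0.464]
contact_force: [-9.8, 0.2, 3.0]
opening: 0.177
```

Call:
{"op": "send_rows", "data": {
  "linear": [
    [0,0,0],
    [0,0,0],
    [0,0,0],
    [0,0,0],
    [0,0,0],
    [0,0,0]
  ],
  "twist": [0,0,0,0,0,0],
  "jaw": 0.5
}}

```text
clock: 18.82
tool_pos: [0.5908, 0.181, 0.05]
eef_rot: [0.533, 0.465, -0.533, 0.465]
contact_force: [0.8, 0.5, 0.3]
opening: 0.505
```

Call:
{"op": "send_rows", "data": {
  "linear": [
    [-0.005,0,0],
    [-0.015,0,0],
    [-0.025,0,0],
    [-0.03,0,0],
    [-0.03,0,0],
    [-0.03,0,0],
    [-0.02,0,0],
    [0,0,0],
    [0,0,0]
  ],
  "twist": [0,0,0,0,0,0,0,0,0]
}}

```text
clock: 19.95
tool_pos: [0.5902, 0.1806, 0.2047]
eef_rot: [-0.533, -0.465, 0.533, -0.465]
contact_force: [-1.0, 0.6, -0.1]
opening: 0.499
```

```bash
python3 - <<'E'
from h import *
from plant import get_state
np.set_printoptions(precision=4,suppress=True)
s=snap('wrist','w6'); save(s,'w6',k=1.5); t=snap('scene','scene6')
a=load('scene0')['frame'].astype(int); d=abs(a-t['frame']).max(2)
print('scene change, rack/caliper/block areas',d[215:265,262:350].mean(),d[232:300,190:235].mean(),d[195:230,232:265].mean())
plan([.5885,.1835,.0497],np.radians(-7.85)); print(get_state()['contact_force'])
E
```

```text
scene change, rack/caliper/block areas 2.8468181818181817 3.8437908496732027 1.7030303030303031
t 20.05 pos [0.59   0.1806 0.204 ] toolx [-0.0018 -0.0009 -1.    ] jaw yaw -7.84 deg q7 -0.80
twist 0.0002; shift before twist [ 0.1543 -0.0016 -0.0028] after twist [ 0.1543 -0.0016 -0.0028]
[-0.0381  1.1039  0.2059]
```

View pics/w6.png

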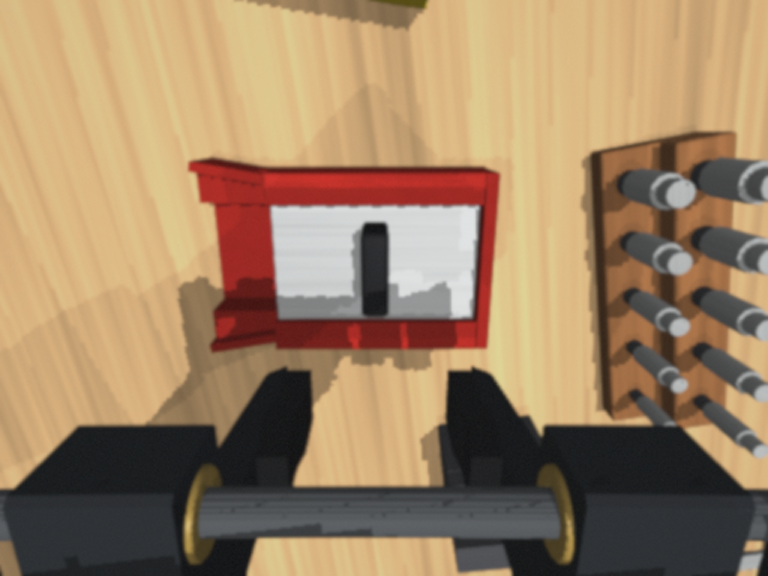

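```bash
python3 - <<'E'
from hf import *
np.set_printoptions(precision=1,suppress=True)
s=load('w6'); h=[.5886,.1834,-.137]
print('plate ends (y=.03)',proj(s,place(h,[[-.065,.03,.04],[.065,.03,.04],[.065,.03,.053],[-.065,.037,.053],[.073,.03,.053],[-.065,.055,.053]]))*1.5)
f=s['frame'].mean(2); print(f[155,[*range(174,190)]],f[155,[*range(308,334)]])
print(s['frame'][155,308:334,0],s['frame'][155,308:334,1])
E
```

```text
plate ends (y=.03) [[270.  212.6]
 [479.8 212.8]
 [484.  216.3]
 [264.6 204.3]
 [497.5 216.3]
 [262.3 173. ]]
[ 79.3  80.   79.   78.7  80.3  83.3 101.3 138.7 177.7 200.  207.3 207.3
 208.  207.3 207.3 207.3] [223.7 224.3 225.3 225.3 224.7 225.7 225.  223.7 214.  174.3 121.3  74.
  45.7  50.3  66.3  77.7  81.3  80.3  79.7  82.3  83.3  97.7 129.3 162.3
 174.3 176.3]
[222 223 224 224 223 224 223 222 212 173 124  85  72  95 131 155 162 162
 161 163 163 167 183 209 218 219] [224 225 226 226 225 226 226 224 215 175 120  69  33  29  36  41  44  42
  41  44  47  71 119 162 178 181]
```

```bash
python3 -c "
from plant import r,get_state
print(r.finish_job(), get_state()['clock'])"
```

```text
the job is handed in; nothing more can be done
the job is handed in; nothing more can be done
```

The red holder is closed. I gripped the largest cover by its black grip and slid it in under the lips until it met the end stop. I then set it down on the ledges, pressed it home with about 13 N, let go and raised the gripper about 15 cm clear. The clock read about 20 s when I handed in.

- **Fully home:** the cover would go no further at TCP x = 0.588, about where home should be. In the last wrist picture its centre is within about 0.2 mm of home along the slide, against roughly 1 mm of measuring error.
- **One disagreement:** the plate measured about 2 % short of 130 mm in every wrist view, probably from edge blur. Because of that, the gap at the stop looks about 1 mm wider than predicted, with a similar shortfall at the other end. I took the centre and the firm contact as decisive.
- **Bystanders:** I carried the cover over well above them. The scene pictures before and after differ little around the rack, iron block and caliper. I took that as shadows and did not measure their positions again.

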